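Vent the mould dryer and hold its cover at the clip

TASK

The cast bowl in the mould dryer is to be looked at: first turn the selector clockwise from off until it clicks in at the blue dot (cool air), then lift the blue cover by its yellow grip bar until the white pointer on its side is level with the red clip on the quadrant. The cover falls shut by itself, so finish while still holding it there, steady, by the bar. Do not shift the red clip, and leave the bowl, the plaster mould, the glaze jar and the brush where they are.

Things in the scene. Friction and masses are not known exactly. Their poses are not given: they have to be found in the camera images.
- dryer: mould dryer, fixed: grey open box 240 (x) by 300 (y) by 115 mm high, walls 12 mm; grey control pod 120 x 120 x 70 mm high at its -y side (centre x -50, y -210 mm); aluminium quadrant plate at its +y side (y 176 mm), 275 mm high. Origin: centre of the box's underside; front (grip bar) faces its -x; z up
- selector_grip (a point): grip point of the selector knob: on its vertical axis, 102 mm above the table, on the pod. Black knob: skirt 48 mm across, 8 mm high, whose underside is 31 mm below this point; on it a bar 44 mm long, 14 mm wide, lengthwise along the white pointer, its top 7 mm above this point. Frame: x along the pointer, z up
- selector_tip (a point): point 46 mm from the knob's axis in the direction of the white pointer, at the circle of the coloured dots, 72 mm above the table
- selector (a joint): selector knob angle, rad, grows clockwise seen from above: about 0 at off (small black dot), with clicks at 0, 0.5, 1.0 and 1.5; it springs into the nearest click when let go (torque to pass a click under 0.15 N m); end stops at -0.12 and 1.62
- dot_blue: blue dot, 15 mm across, flat on the pod, 46 mm from the knob's axis (cool air): the wanted position; at one of the clicks 0.5, 1.0 or 1.5 rad, different each time. Origin at its centre
- dot_orange: orange dot like the blue one, at another click: not wanted
- dot_yellow: yellow dot like the blue one, at another click: not wanted
- cover (a joint): cover angle, rad: 0 shut, grows as the front edge rises, up to 1.4. Blue frame 240 x 300 x 14 mm with a clear window, on a free hinge at the box's far (+x) upper edge; it weighs 0.45 to 0.75 kg and falls shut from any angle when let go
- cover_hinge (a point): point on the hinge axis, mid-width, 115 mm above the table (120 mm in +x from the box's centre); the axis runs along the dryer's y
- grip_bar: yellow round grip bar of the cover, 14 mm diameter, 106 mm long, along the dryer's y, 50 mm ahead of the cover's front edge between two steel arms at y +-60 mm; it revolves freely on its own axis. Origin at its middle: with the cover shut, 290 mm in -x from the hinge axis, 7 mm above it (122 mm above the table); it swings on that radius
- cover_pointer (a point): white pointer on the cover's +y side, 170 mm from the hinge axis; it meets stop_mark when the cover is at the marked angle
- stop_mark (a point): the red clip's pointer-side face, 170 mm from the hinge axis, in the plane of cover_pointer. Red clip 34 x 24 x 12 mm, on the quadrant
- stop_clip (a joint): angle of the red clip on the quadrant, rad, on the same scale as cover: the marked cover angle (0.4 to 0.85); stiff, not to be moved
- cast_bowl: bystander: white bowl 90 mm across, 50 mm high, standing inside the dryer. Origin under its centre
- mould: bystander: white plaster ring mould 120 mm across, 85 mm high, beside the quadrant. Origin under its centre
- glaze_jar: bystander: jar 64 mm across, 90 mm high, beside the control pod. Origin under its centre
- brush: bystander: brush 200 mm long, 20 mm thick, lying in front of the pod. Origin under its middle, x along it

How it is judged:
On the way, in this order (a step that is already met when the one before it is completed fails the run):
1. the selector is at the blue dot (horizontal distance between selector_tip and dot_blue below 0.007 m and value of joint cover below 0.1 rad), for 0.3 s.
2. the cover's pointer is level with the red clip, held by the bar (distance between cover_pointer and stop_mark below 0.012 m and contact force between the fingers and grip_bar above 0.8 N), for 0.3 s.
At the end, for the whole second after the job is handed in: the selector points at the blue dot (within 7 mm at the dots' circle); the cover's pointer is within 12 mm (0.07 rad) of the red clip, still (under 0.05 rad/s) and held by the fingers on the grip bar with more than 0.8 N; the bowl, mould, jar and brush are within 20 mm of where they stood (all of step 2 and horizontal distance between selector_tip and dot_blue below 0.007 m and velocity of joint cover between -0.05 and 0.05 rad/s and distance of each of cast_bowl, mould, glaze_jar, brush from where it was at the start of the episode below 0.02 m); the arm keeps its last pose, push and grip.
It fails at once if the cast bowl was shifted more than 20 mm (distance of cast_bowl from where it was at the start of the episode above 0.02 m).
It fails at once if the mould was shifted more than 20 mm (distance of mould from where it was at the start of the episode above 0.02 m).
It fails at once if the glaze jar was shifted more than 20 mm (distance of glaze_jar from where it was at the start of the episode above 0.02 m).
It fails at once if the brush was shifted more than 20 mm (distance of brush from where it was at the start of the episode above 0.02 m).
It fails at once if the red clip was shifted more than 6 mm (distance of stop_mark from where it was at the start of the episode above 0.006 m).
It also fails if it takes over 54 s, if anything falls off the work surface, if the arm or the gripper's body presses on something with over 40 N, if the wrist force passes 120 N, or if a joint passes its speed limit or range.

ROBOT

A 7-joint arm with a two-finger parallel gripper is mounted at the origin on the work surface. World frame = base frame: x ahead of the robot, y to its left, z up, the work surface at z = 0. Lengths are in m, angles in rad, forces in N, time in s.
With the tool pointing down it reaches from about 0.35 to 0.9 m from the base axis. Payload 8.1 kg.
Tool frame: the origin (TCP) lies at the very end of the fingers, on their centre line; the grasp point (between the pads) lies 19 mm behind it (grasp_offset is the distance from the TCP to the grasp point, in m); z points along the fingers, y is the line along which they close (so a half turn about z gives the same grasp; the last joint's range is limited). The gripper opens to 92 mm and grips with 3 to 60 N. Pads are 19 mm wide; open, the fingers measure 130 mm over their backs; the gripper's body (75 mm by 190 mm) begins 47 mm behind the grasp point.
Start: joints at [-1.335, 0.434, 0.025, 1.573, -0.012, 1.134, -0.075], TCP at [0.208, 0.589, 0.227] pointing down, gripper open.
Joint ranges: [-2.62, 2.62], [-0.44, 2.09], [-1.27, 1.32], [0.08, 2.57], [-1.32, 4.46], [0.12, 2], [-2.74, 2.74]. Speed limits (rad/s): [2.22, 2.22, 3.01, 3.01, 3.14, 3.14, 3.14].

INTERFACE

Orientations are given as a rotation vector (axis times angle).
In Python, from cell import observe, get_image, camera_params, sign_off, silhouettes, grasp_offset gives the robot as it stands. The module is installed in compiled form; this text tells all that it offers.
- The arm moves only by the tool jog_arm, never from a script. Its argument "motion" is a list that holds one entry, the list of rows, each a list of 7 numbers: the shift along the tool's x, y, z in m, then the turn, a rotation vector about the tool's x, y, z in rad, then the closure, from -1 (fully open) to 1 (shut), so that 0 is half open. In form: [[[dx, dy, dz, wx, wy, wz, hand], ...]]. A call has 1 to 10 rows; each row is the pose to reach, as a shift and turn from the pose commanded when the call began, along the tool's axes at that moment; what a row does not reach only later rows make up. A row lasts 1/12 s, in which the tool goes at most 41.7 mm and 7.16 degrees, less where a joint would pass 70% of its speed; a pose out of reach is approached as far as the arm can. A call with a gripper value outside its range is refused whole. The fingers move at their own pace and stop on an object; "force" is the grip in N (left out, the last holds). Time passes only in rows, so rows that repeat a pose let the fingers close. It gives the time, the measured TCP pose, the force, the opening and the grip force at its end, in the units of the state.
- observe(): the state, without advancing time (a new reading comes with each control period).
- get_image(name): name is "scene" or "top"; returns the picture (384x512x3 uint8, red, green, blue); there is no depth.
- camera_params(name): a dict with "vertical_fov" (degrees; the focal length in pixels is half the picture's height over the tangent of half this angle, whatever the lens; pixels are square), "cx", "cy" (the principal point, pixels), "T" (4x4, takes a point from camera to world coordinates). Camera axes: x right, y down, z forward; pixel columns grow to the right and rows downward; lengths in m; the calibration is good to about 2 mm. A picture is of the moment at which its call begins. camera_params takes no time and is no camera call.
- sign_off(): hands the job in; it is judged then, once.
Trained networks look in the newest picture that a camera, given by its name, has taken for a name from the list of things; names that differ only in an ending like _2 or _b are one class to them, and where a whole thing is asked for, a point or a joint stands for the part that bears it (a point fixed in the world has none). Each returns a list of dicts, best first, with "p" (0 to 1); they miss things now and then, are a little off and sometimes report something else, mostly with a low value. They report only what shows in the picture. A call takes as long as a camera call.
- silhouettes(query, camera): "mask" (384x512 bool, what is visible of it) and "pixel" ([column, row] in pixels, amid what is visible of it).
The state is a dict: "clock": time; "joints": joint angles; "dq": joint speeds; "joint_efforts": joint torques, N m; "position": TCP position; "ee_rot": TCP orientation; "force": force on the tool from outside, world axes, zero at the start; "ft_torque": the same for the moment, N m; "width": opening from 0.0 (shut) to 1.0 (fully open); "gripper_force": force on a finger pad.
Only numpy, scipy, OpenCV 4.12 (cv2) and the standard library are available. Lean on these libraries where they do the work, as an engineer would, in place of code of your own. Each camera call takes 0.05 s, during which the arm holds its last target. There are 200 camera calls.

## Working session

There is one attempt and no reset: what is moved stays moved. The work goes in short steps, Python scripts to look and compute and a tool call to move; the robot and the scene stay as the last step left them, time stands still between calls to the robot, and variables do not carry over. Pictures are saved under pics/ and viewed, at most 10 in all, crops included, and the job is handed in when it is done.

Besides the shell and the picture viewer there is one more tool, called after ">>>" as a command line: name --argument value ..., lists and objects as JSON in quotes. jog_arm: Moves the arm, as the interface text tells. Its arguments: {"type":"object","properties":{"motion":{"type":"array"},"force":{"type":"number"}},"required":["motion"]}

```bash
mkdir -p pics
cat > h.py <<'E'
import numpy as np, cv2
from cell import *
def save(n,f,crop=None,s=1):
    im=get_image(n)[:,:,::-1]
    if crop: a,b,c,d=crop; im=im[b:d,a:c]
    cv2.imwrite('pics/'+f,cv2.resize(im,None,fx=s,fy=s,interpolation=cv2.INTER_CUBIC))
def ray(n,px,z):
    c=camera_params(n); f=192/np.tan(np.radians(c['vertical_fov'])/2); T=np.array(c['T'])
    d=T[:3,:3]@np.array([(px[0]-c['cx'])/f,(px[1]-c['cy'])/f,1]); o=T[:3,3]
    return o+d*(z-o[2])/d[2]
def proj(n,P):
    c=camera_params(n); f=192/np.tan(np.radians(c['vertical_fov'])/2); T=np.array(c['T'])
    q=T[:3,:3].T@(np.array(P)-T[:3,3]); return np.array([c['cx']+f*q[0]/q[2],c['cy']+f*q[1]/q[2]])
E
python3 - <<'E'
from h import *
print(observe()); print(grasp_offset)
for n in('scene','top'):
    save(n,n+'0.png',s=1.5); print(n,camera_params(n))
    zz={'dot_blue':.07,'dot_orange':.07,'dot_yellow':.07,'selector_grip':.1,'grip_bar':.122,'cover':.122,'stop_clip':.2,'cast_bowl':.03,'mould':.085,'glaze_jar':.09,'brush':.01,'dryer':.1}
    for k,z in zz.items():
        r=silhouettes(k,n)
        for d in r[:2]: print(n,k,round(d['p'],2),np.round(d['pixel'],1),d['mask'].sum(),ray(n,d['pixel'],z).round(4))
E
```

```text
{'clock': 0.0, 'joints': array([-1.3346058 ,  0.43520986,  0.0249742 ,  1.57407896, -0.01159543,
        1.13399256, -0.07509632]), 'dq': array([-0.00055364, -0.000598  ,  0.00042532, -0.00085854, -0.00029615,
       -0.00142255,  0.0005861 ]), 'joint_efforts': array([ 7.90008398e-04, -6.67839789e+01,  9.85062830e-01, -3.14463508e+01,
       -6.05870923e-02,  4.28708049e-02,  1.49078505e-04]), 'position': array([0.20760577, 0.58898214, 0.22596015]), 'ee_rot': array([-5.29710533e-01, -3.09649386e+00,  2.41800333e-03]), 'force': array([ 0.22780872,  0.79625751, -0.15762003]), 'ft_torque': array([-0.01644833, -0.02018531, -0.02858691]), 'gripper_force': 0.0, 'width': 1.006365982157267}
0.0188
scene {'vertical_fov': 51.64519348839312, 'cx': 254.9787676643461, 'cy': 195.45918673605723, 'T': array([[ 0.6980487 ,  0.54538426, -0.46398709,  1.03662775],
       [ 0.7159869 , -0.54024752,  0.44214858, -0.40728421],
       [-0.009527  , -0.64084993, -0.76760707,  0.87610597],
       [ 0.        ,  0.        ,  0.        ,  1.        ]])}
scene dot_yellow 0.33 [228.6 160.8] 172 [0.4039 0.0935 0.
[... 910 characters left out ...]
e-02, -1.51132407e-01, -9.88345254e-01,
         1.21991979e+00],
       [ 0.00000000e+00,  0.00000000e+00,  0.00000000e+00,
         1.00000000e+00]])}
top selector_grip 0.72 [325.6 197.7] 298 [ 0.5531 -0.1672  0.1   ]
top selector_grip 0.54 [237.6 172.7] 12755 [0.6151 0.0472 0.1   ]
top grip_bar 0.56 [234.3 240.9] 275 [0.4485 0.0543 0.122 ]
top cover 0.79 [239.2 172.7] 12985 [0.6111 0.043  0.122 ]
top stop_clip 0.6 [154.8 164.1] 118 [0.6165 0.2301 0.2   ]
top mould 0.57 [117.4 224.5] 1889 [0.4902 0.3389 0.085 ]
top glaze_jar 0.61 [378. 214.] 646 [ 0.514  -0.2967  0.09  ]
top glaze_jar 0.23 [247.  179.7] 16286 [0.5994 0.0241 0.09  ]
top brush 0.82 [331.7 270.1] 958 [ 0.3769 -0.1937  0.01  ]
```

View pics/scene0.png

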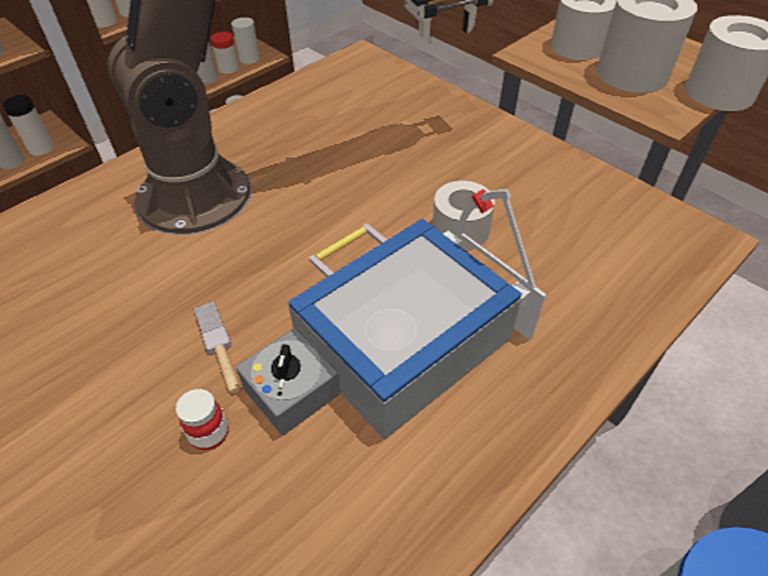

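View pics/top0.png

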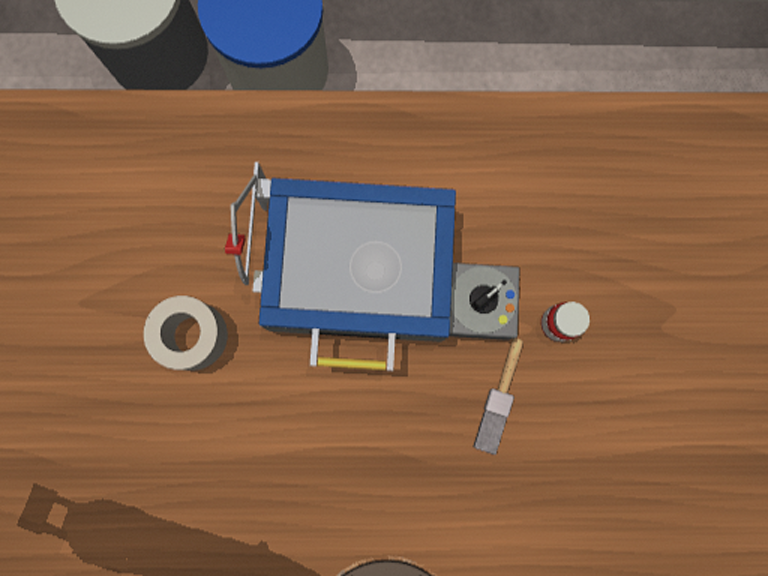

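Run:
```python
from h import *
a=get_image('scene')[200:290,140:240,::-1];b=get_image('top')[155:245,280:380,::-1]
cv2.imwrite('pics/pod.png',cv2.resize(np.hstack([a,b]),None,fx=4,fy=4,interpolation=cv2.INTER_CUBIC))
```

```text
(no output)
```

View pics/pod.png

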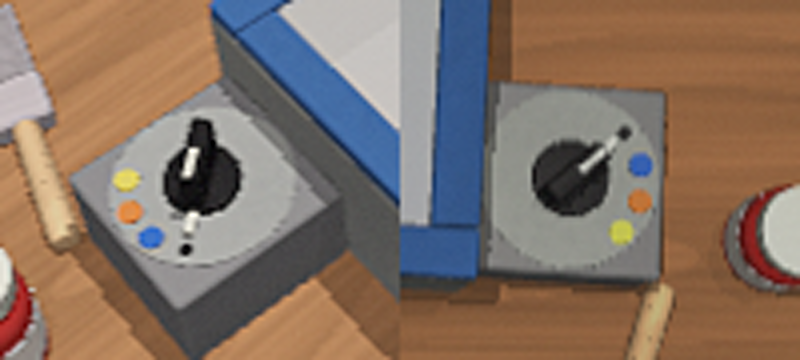

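Scene: box with blue cover, yellow bar at about (345,243) in the scene view. On the pod, going clockwise from the black off dot: blue, then orange, then yellow, so blue is at the 0.5 click. The red clip is at about (483,200). Now I'll get precise poses by colour.

```bash
cat > m.py <<'E'
from h import *
from scipy.optimize import least_squares
def blobs(n,roi,lo,hi,show=2):
    im=cv2.cvtColor(get_image(n),cv2.COLOR_RGB2HSV); a,b,c,d=roi
    m=np.zeros(im.shape[:2],np.uint8); m[b:d,a:c]=cv2.inRange(im,np.array(lo),np.array(hi))[b:d,a:c]
    k,_,st,ce=cv2.connectedComponentsWithStats(m); lab=_
    o=sorted(range(1,k),key=lambda i:-st[i,4])[:show]
    return [(st[i,4],ce[i],(lab==i)) for i in o]
E
python3 - <<'E'
from m import *
pod={'scene':(155,225,205,275),'top':(325,180,350,222)}
rng={'blue':((100,120,90),(125,255,255)),'orange':((6,140,120),(16,255,255)),'yellow':((23,100,140),(35,255,255))}
tri=lambda p,q:least_squares(lambda X:np.r_[proj('scene',X)-p,proj('top',X)-q],[.5,0,.1])
D={}
for c,(lo,hi) in rng.items():
    P={}
    for n in pod:
        bl=blobs(n,pod[n],lo,hi); P[n]=bl[0][1]; print(c,n,[(x[0],x[1].round(1)) for x in bl],ray(n,bl[0][1],.071).round(4))
    D[c]=(ray('scene',P['scene'],.071)+ray('top',P['top'],.071))/2
    print(tri(P['scene'],P['top']).x.round(4))
b={}
for n,roi in {'scene':(200,145,260,185),'top':(205,230,268,255)}.items():
    bl=blobs(n,roi,(22,90,90),(35,255,255))[0]
    ys,xs=np.nonzero(bl[2]); r=cv2.minAreaRect(np.c_[xs,ys].astype(np.float32)); b[n]=bl[1]
    bp=cv2.boxPoints(r); s=np.argsort(bp[:,0]); e1=bp[s[:2]].mean(0); e2=bp[s[2:]].mean(0)
    E1,E2=ray(n,e1,.122),ray(n,e2,.122); v=E1-E2
    print('bar',n,bl[0],bl[1],ray(n,bl[1],.122).round(4),E1.round(4),E2.round(4),np.linalg.norm(v),np.degrees(np.arctan2(v[1],v[0])))
    b[n]=(e1+e2)/2
print('bar tri',tri(b['scene'],b['top']).x)
r={}
for n,roi in {'scene':(300,115,340,150),'top':(140,145,175,180)}.items():
    bl=blobs(n,roi,(0,120,60),(8,255,255)); print('red',n,[(x[0],x[1].round(1)) for x in bl]); r[n]=bl[0][1]
t=tri(r['scene'],r['top']); print('clip',t.x,t.fun)
# knob centre from dots, radius 46mm with 0.5 rad spacing; phi = world azimuth of off
f=least_squares(lambda v:np.concatenate([[v[0]+.046*np.cos(v[2]-a)-D[c][0],v[1]+.046*np.sin(v[2]-a)-D[c][1]] for c,a in zip(('blue','orange','yellow'),(.5,1,1.5))]),[.55,-.17,-.8])
print('knob',f.x,f.fun.round(4))
E
```

```text
blue scene [(np.int32(24), array([177.3, 258.9]))] [ 0.5605 -0.2073  0.071 ]
blue top [(np.int32(23), array([339.8, 196. ]))] [ 0.561  -0.2082  0.071 ]
[ 0.561  -0.2077  0.0721]
orange scene [(np.int32(24), array([172. , 252.7])), (np.int32(7), array([171.1, 272.7]))] [ 0.5382 -0.206   0.071 ]
orange top [(np.int32(139), array([347.6, 201.4])), (np.int32(26), array([339.5, 205. ]))] [ 0.5473 -0.2273  0.071 ]
[ 0.5483 -0.2164  0.0934]
yellow scene [(np.int32(24), array([171.1, 244.8]))] [ 0.5188 -0.1943  0.071 ]
yellow top [(np.int32(28), array([334.8, 212.5]))] [ 0.5196 -0.1942  0.071 ]
[ 0.5194 -0.1943  0.0718]
bar scene 174 [226.93678161 161.9137931 ] [0.4447 0.0553 0.122 ] [0.4416 0.0021 0.122 ] [0.4481 0.1103 0.122 ] 0.10830463651848074 -93.44818284047159
bar top 215 [233.93488372 241.97209302] [0.446  0.0552 0.122 ] [0.4501 0.1068 0.122 ] [0.4429 0.0032 0.122 ] 0.10392049952340335 86.02851701747538
bar tri [0.44624129 0.05462519 0.12345857]
red scene [(np.int32(104), array([320.9, 134. ]))]
red top [(np.int32(138), array([156.2, 163.1]))]
clip [0.61426214 0.22271415 0.2218342 ] [ 0.09302004 -0.01991672  0.06106489  0.05835501]
knob [ 0.55281642 -0.16567413 -0.8563608 ] [ 0.0018 -0.0029 -0.0029  0.0069  0.0011 -0.0039]
```

```bash
cat >> m.py <<'E'
from scipy.spatial.transform import Rotation as Ro
def delta(p,az,s=None):
    """tool-frame shift and turn to reach TCP p, tool down, tool x at azimuth az (mod pi)"""
    s=s or observe(); R0=Ro.from_rotvec(s['ee_rot'])
    best=None
    for a in(az,az+np.pi):
        c,d=np.cos(a),np.sin(a); R=Ro.from_matrix(np.array([[c,d,0],[d,-c,0],[0,0,-1]]))
        w=(R0.inv()*R).as_rotvec()
        if best is None or np.linalg.norm(w)<np.linalg.norm(best): best=w
    return np.r_[R0.inv().apply(np.array(p)-s['position']),best].round(4)
E
python3 - <<'E'
from m import *
D={'blue':[(.5605,-.2073),(.561,-.2082)],'orange':[(.5382,-.206),ray('top',(339.5,205),.071)[:2]],'yellow':[(.5188,-.1943),(.5196,-.1942)]}
D={k:np.mean(v,0) for k,v in D.items()}; print(D)
bar=np.array([.4455,.055])
def res(v):
    x,y,t,off=v; R=np.array([[np.cos(t),-np.sin(t)],[np.sin(t),np.cos(t)]]); o=np.array([x,y])
    k=o+R@[-.05,-.21]; r=list(o+R@[-.17,0]-bar)
    for c,a in zip(('blue','orange','yellow'),(.5,1,1.5)): r+=list(k+.046*np.array([np.cos(off-a),np.sin(off-a)])-D[c])
    return r+[(t-np.radians(-3.7))*.03]
f=least_squares(res,[.61,.05,-.06,-.8]); x,y,t,off=f.x
print(f.x,np.degrees(t),np.array(f.fun).round(4))
R=np.array([[np.cos(t),-np.sin(t)],[np.sin(t),np.cos(t)]]); k=f.x[:2]+R@[-.05,-.21]; print('knob',k)
d=R.T@(np.array([.6143,.2227])-f.x[:2]); print('clip in dryer',d,'angle',np.arctan2(.2218-.115,.12-d[0]),np.hypot(.2218-.115,.12-d[0]))
# off black dot & pointer azimuth seen in top
for nm,p in {'offdot':(280+624/4-100,155+133/4)}.items(): q=ray('top',p,.071); print(nm,q,np.arctan2(q[1]-k[1],q[0]-k[0]))
print('via',delta([.36,.2,.25],off)); print('above knob',delta([*k,.2],off))
p=np.array([*k,.085])
print('final from via, off az',off)
E
```

```text
{'blue': array([ 0.56075, -0.20775]), 'orange': array([ 0.53829239, -0.20630938]), 'yellow': array([ 0.5192 , -0.19425])}
[ 0.61528115  0.04401005 -0.0632944  -0.87675336] -3.6265020459555646 [ 0.0001 -0.0002  0.0002  0.0002 -0.      0.     -0.0003 -0.      0.    ]
knob [ 0.55209832 -0.16240683]
clip in dryer [-0.0122817   0.17827008] angle 0.6792174386167686 0.1700137911153754
offdot [ 0.58063863 -0.19915301  0.071     ] -0.9104325101923932
via [-2.730e-01 -3.168e-01 -2.330e-02  1.000e-04  0.000e+00  5.380e-01]
above knob [-5.747e-01 -5.947e-01  2.670e-02  1.000e-04  0.000e+00  5.380e-01]
final from via, off az -0.8767533578235249
```

>>> jog_arm --motion '[[[-0.273,-0.317,-0.023,0,0,0.538,-0.1],[-0.273,-0.317,-0.023,0,0,0.538,-0.1],[-0.273,-0.317,-0.023,0,0,0.538,-0.1],[-0.273,-0.317,-0.023,0,0,0.538,-0.1],[-0.273,-0.317,-0.023,0,0,0.538,-0.1],[-0.273,-0.317,-0.023,0,0,0.538,-0.1],[-0.273,-0.317,-0.023,0,0,0.538,-0.1],[-0.273,-0.317,-0.023,0,0,0.538,-0.1],[-0.273,-0.317,-0.023,0,0,0.538,-0.1],[-0.273,-0.317,-0.023,0,0,0.538,-0.1]]]' --force 25

```text
clock: 2.73
position: [0.3593, 0.2, 0.25]
ee_rot: [1.333, 2.844, 0.002]
force: [2.0, 0.1, 0.5]
width: 0.551
gripper_force: 0.0
```

```bash
python3 -c "
from m import *
s=observe();print(s['clock'],s['position'],s['joints'],s['width']);print(delta([.5521,-.1624,.16],-.8768))"
```

```text
2.7333 [0.35930834 0.19998687 0.2500002 ] [-0.95164419  0.04417566  0.33147667  2.03960647 -0.01701172  1.05930777
  0.08192347] 0.5512057358408236
[-4.019e-01 -8.370e-02  8.980e-02  1.000e-03 -4.000e-04  1.000e-04]
```

>>> jog_arm --motion '[[[-0.402,-0.084,0.06,0,0,0,-0.1],[-0.402,-0.084,0.06,0,0,0,-0.1],[-0.402,-0.084,0.06,0,0,0,-0.1],[-0.402,-0.084,0.06,0,0,0,-0.1],[-0.402,-0.084,0.06,0,0,0,-0.1],[-0.402,-0.084,0.06,0,0,0,-0.1],[-0.402,-0.084,0.06,0,0,0,-0.1],[-0.402,-0.084,0.06,0,0,0,-0.1],[-0.402,-0.084,0.06,0,0,0,-0.1],[-0.402,-0.084,0.06,0,0,0,-0.1]]]'

```text
clock: 3.57
position: [0.5524, -0.1629, 0.1892]
ee_rot: [1.333, 2.844, 0.0]
force: [0.6, 1.9, 0.6]
width: 0.55
gripper_force: 0.0
```

>>> jog_arm --motion '[[[0,0,0,0,0,0,-0.1],[0,0,0,0,0,0,-0.1]]]'

```text
clock: 3.73
position: [0.5515, -0.1638, 0.189]
ee_rot: [-1.34, -2.841, 0.003]
force: [0.0, 0.4, 1.1]
width: 0.545
gripper_force: 0.0
```

```bash
python3 -c "
from m import *
s=observe();print(s['clock'],s['position'],s['joints'],s['width'],s['force']);print(delta([.5521,-.1624,.085],-.8768))
save('scene','k1.png',(130,150,290,300),4)"
```

```text
3.7333 [ 0.55152062 -0.16384361  0.18898512] [-0.23043404  0.42566057  0.59546892  1.78137548 -0.27346182  1.01853798
  1.15801706] 0.5447626059017888 [0.02946389 0.4221823  1.05331408]
[ 0.0008  0.0015  0.104  -0.0016  0.0006 -0.0046]
```

View pics/k1.png

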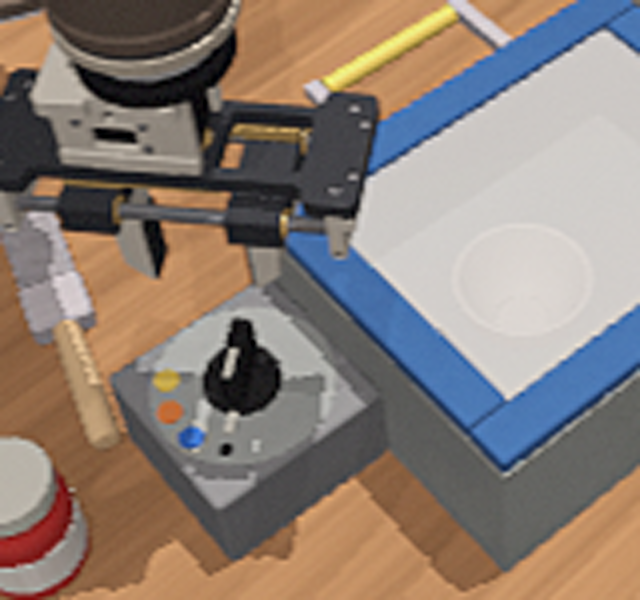

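Gripper hovers over the knob at crop (240,370), with fingers on either side of it. Descending.

>>> jog_arm --motion '[[[0.001,0.0015,0.035,0,0,-0.004,-0.1],[0.001,0.0015,0.07,0,0,-0.004,-0.1],[0.001,0.0015,0.09,0,0,-0.004,-0.1],[0.001,0.0015,0.101,0,0,-0.004,-0.1],[0.001,0.0015,0.101,0,0,-0.004,-0.1]]]'

```text
clock: 4.2
position: [0.5507, -0.1571, 0.0869]
ee_rot: [-1.324, -2.845, 0.0]
force: [0.1, -0.2, 1.1]
width: 0.552
gripper_force: 0.0
```

>>> jog_arm --motion '[[[0,0,0,0,0,0,0.9],[0,0,0,0,0,0,0.9],[0,0,0,0,0,0,0.9],[0,0,0,0,0,0,0.9],[0,0,0,0,0,0,0.9],[0,0,0,0,0,0,0.9]]]' --force 25

```text
clock: 4.7
position: [0.5513, -0.1602, 0.0892]
ee_rot: [-1.329, -2.847, 0.002]
force: [-11.4, -9.0, 9.6]
width: 0.162
gripper_force: 6.5
```

>>> jog_arm --motion '[[[0,0,0,0,0,0,0.9],[0,0,0,0,0,0,0.9],[0,0,0,0,0,0,0.9]]]'

```text
clock: 4.95
position: [0.5508, -0.1607, 0.0892]
ee_rot: [-1.33, -2.845, 0.002]
force: [-6.1, -2.5, 7.9]
width: 0.149
gripper_force: 25.0
```

```bash
python3 -c "
from m import *
s=observe();print(s);print(delta([.5521,-.1624,.087],-.8768))"
```

```text
{'clock': 4.95, 'joints': array([-0.17901008,  0.54307567,  0.52772238,  1.88301657, -0.36463948,
        0.8128374 ,  1.23689029]), 'dq': array([-0.00201061, -0.00039482,  0.00196239,  0.00089448, -0.00274771,
        0.00081955,  0.00044676]), 'joint_efforts': array([-2.65176505e+00, -5.86737514e+01,  6.14272356e+00, -2.47521096e+01,
       -1.48758966e+00, -1.19274460e+00,  1.02282182e-02]), 'position': array([ 0.55079351, -0.16072771,  0.0892019 ]), 'ee_rot': array([-1.33015842e+00, -2.84529378e+00,  2.22162413e-03]), 'force': array([-6.05418358, -2.48942746,  7.87046817]), 'ft_torque': array([-0.71450172,  1.34018314,  0.00841805]), 'gripper_force': 25.002819299697876, 'width': 0.14919860029902124}
[-0.0021 -0.0001  0.0022 -0.0016 -0.0001  0.0022]
```

>>> jog_arm --motion '[[[0,0,0,0,0,0.1,0.9],[0,0,0,0,0,0.2,0.9],[0,0,0,0,0,0.3,0.9],[0,0,0,0,0,0.4,0.9],[0,0,0,0,0,0.5,0.9],[0,0,0,0,0,0.52,0.9],[0,0,0,0,0,0.52,0.9],[0,0,0,0,0,0.52,0.9]]]'

```text
clock: 5.62
position: [0.5512, -0.1605, 0.0892]
ee_rot: [2.017, 2.408, -0.002]
force: [-4.9, -2.3, 6.9]
width: 0.148
gripper_force: 25.0
```

```bash
python3 -c "
from m import *
s=observe();print(s);print(delta([.5521,-.1624,.087],-.8768))"
```

```text
{'clock': 5.6167, 'joints': array([-0.27319307,  0.57660416,  0.67371916,  1.89019719, -0.47282862,
        0.83947212,  0.82233593]), 'dq': array([ 0.00444883, -0.00115781, -0.00408184,  0.00205643,  0.00067983,
       -0.00074233,  0.00385079]), 'joint_efforts': array([ -2.40967222, -58.14278483,   9.08672512, -23.75369668,
        -1.39547512,  -0.63935045,  -0.10878154]), 'position': array([ 0.5512208 , -0.16047898,  0.08920468]), 'ee_rot': array([ 2.01693740e+00,  2.40836294e+00, -1.98987315e-03]), 'force': array([-4.87473782, -2.30644286,  6.85270187]), 'ft_torque': array([-0.71357089,  1.07694756,  0.01124888]), 'gripper_force': 25.002237260341644, 'width': 0.14761442525608345}
[-2.000e-03  5.000e-04  2.200e-03 -1.100e-03  7.000e-04 -5.176e-01]
```

>>> jog_arm --motion '[[[0,0,0,0,0,0,0],[0,0,0,0,0,0,0],[0,0,0,0,0,0,0],[0,0,0,0,0,0,0],[0,0,-0.03,0,0,0,0],[0,0,-0.06,0,0,0,0],[0,0,-0.1,0,0,0,0],[0,0,-0.12,0,0,0,0],[0,0,-0.12,0,0,0,0]]]'

```text
clock: 6.37
position: [0.5545, -0.1603, 0.2133]
ee_rot: [2.011, 2.405, 0.006]
force: [0.9, -0.7, -0.6]
width: 0.503
gripper_force: 0.0
```

```bash
python3 -c "
from m import *
s=observe();print(s['clock'],s['position'],s['joints'],s['force']);print(delta([.4455,.055,.2],-.0633+np.pi/2))
save('scene','k2.png',(130,150,290,300),4)"
```

```text
6.3667 [ 0.55446781 -0.16027175  0.21333793] [-0.35834989  0.43348781  0.7782799   1.76179418 -0.34302987  1.07919604
  0.71404151] [ 0.86355329 -0.73535929 -0.61726291]
[ 0.2312 -0.0693  0.0123  0.0073  0.0015  0.2411]
```

View pics/k2.png

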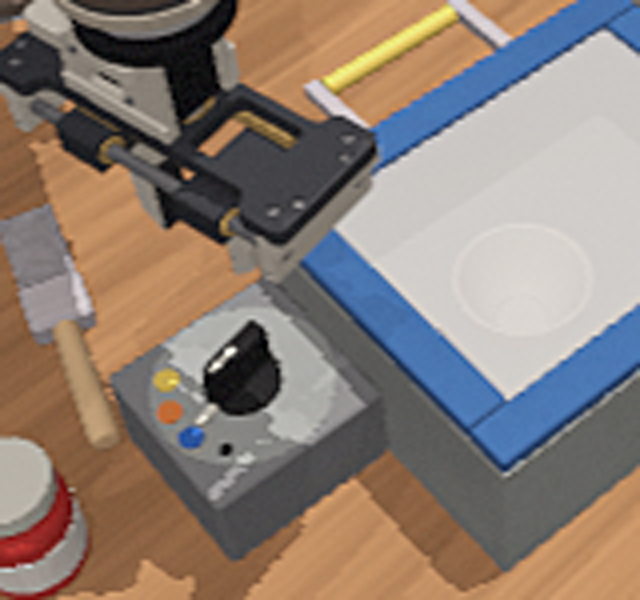

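```bash
python3 -c "
from m import *
k=np.array([.5521,-.1624]);off=-.8768
print('blue',(proj('scene',[*k+.046*np.array([np.cos(off-.5),np.sin(off-.5)]),.071])-[130,150])*4)
for a in(0,.5,.6,.7):
  for r,z in((.022,.079),(.03,.075),(.03,.08),(.038,.075),(.038,.08)): print(a,r,z,((proj('scene',[*k+r*np.array([np.cos(off-a),np.sin(off-a)]),z])-[130,150])*4).round())
im=get_image('top')[155:245,280:380,::-1];cv2.imwrite('pics/k3.png',cv2.resize(im,None,fx=6,fy=6,interpolation=cv2.INTER_CUBIC))"
```

```text
blue [189.44417984 436.28113703]
0 0.022 0.079 [231. 405.]
0 0.03 0.075 [229. 421.]
0 0.03 0.08 [228. 416.]
0 0.038 0.075 [226. 432.]
0 0.038 0.08 [225. 428.]
0.5 0.022 0.079 [215. 400.]
0.5 0.03 0.075 [207. 413.]
0.5 0.03 0.08 [205. 409.]
0.5 0.038 0.075 [198. 423.]
0.5 0.038 0.08 [196. 418.]
0.6 0.022 0.079 [212. 398.]
0.6 0.03 0.075 [203. 411.]
0.6 0.03 0.08 [202. 406.]
0.6 0.038 0.075 [193. 420.]
0.6 0.038 0.08 [192. 415.]
0.7 0.022 0.079 [210. 396.]
0.7 0.03 0.075 [200. 408.]
0.7 0.03 0.08 [198. 403.]
0.7 0.038 0.075 [189. 416.]
0.7 0.038 0.08 [187. 411.]
```

View pics/k3.png

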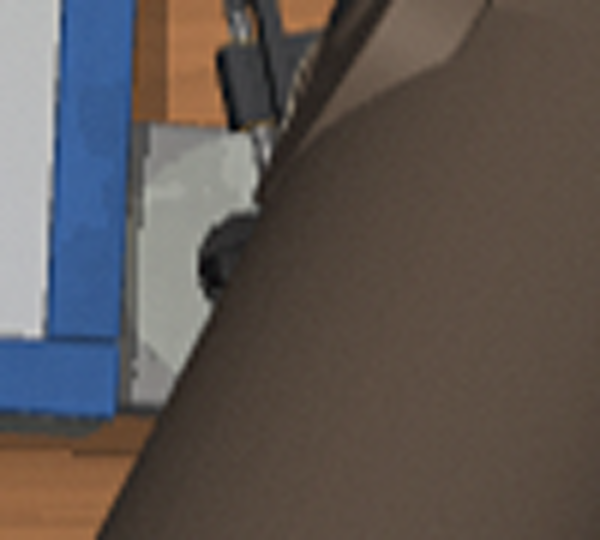

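Top view is blocked by the arm. In the scene view the pointer end, at about (204,414) in the crop, matches the 0.5 click. Moving to the bar.

>>> jog_arm --motion '[[[0.231,-0.069,0.012,0.005,0,0.241,0],[0.231,-0.069,0.012,0.005,0,0.241,0],[0.231,-0.069,0.012,0.005,0,0.241,0],[0.231,-0.069,0.012,0.005,0,0.241,0],[0.231,-0.069,0.012,0.005,0,0.241,0],[0.231,-0.069,0.012,0.005,0,0.241,0],[0.231,-0.069,0.012,0.005,0,0.241,0],[0.231,-0.069,0.012,0.005,0,0.241,0],[0.231,-0.069,0.012,0.005,0,0.241,0]]]'

```text
clock: 7.22
position: [0.443, 0.0558, 0.1961]
ee_rot: [-2.287, -2.149, 0.008]
force: [-0.2, -0.7, 0.4]
width: 0.499
gripper_force: 0.0
```

```bash
python3 -c "
from m import *
s=observe();print(s['clock'],s['position'],s['joints'],s['force']);print(delta([.4455,.055,.103],-.0633+np.pi/2))
a=get_image('scene')[120:220,170:270,::-1];b=get_image('top')[165:265,280:380,::-1]
cv2.imwrite('pics/b1.png',cv2.resize(np.hstack([a,b]),None,fx=4,fy=4,interpolation=cv2.INTER_CUBIC))
"
```

```text
7.2167 [0.44300193 0.05578555 0.19608858] [-0.97812541  0.22060819  0.8873303   2.07249011 -0.21042087  0.94487674
 -0.03979285] [-0.18698287 -0.69146521  0.35583453]
[-0.0005  0.0031  0.0931 -0.0056  0.0013  0.0009]
```

View pics/b1.png

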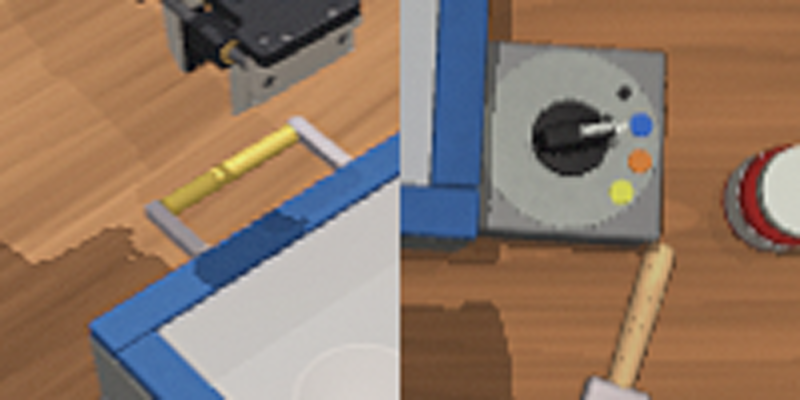

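The right half shows the knob pointing at the blue dot, and the gripper is above the bar. Descending and gripping.

>>> jog_arm --motion '[[[0,0.003,0.03,-0.003,0,0,0],[0,0.003,0.06,-0.005,0,0,0],[0,0.003,0.08,-0.005,0,0,0],[0,0.003,0.093,-0.005,0,0,0],[0,0.003,0.093,-0.005,0,0,0],[0,0.003,0.093,-0.005,0,0,0]]]'

```text
clock: 7.82
position: [0.4458, 0.0541, 0.1033]
ee_rot: [2.293, 2.146, -0.004]
force: [-0.1, -0.1, 0.1]
width: 0.499
gripper_force: 0.0
```

>>> jog_arm --motion '[[[0,0,0,0,0,0,0.9],[0,0,0,0,0,0,0.9],[0,0,0,0,0,0,0.9],[0,0,0,0,0,0,0.9],[0,0,0,0,0,0,0.9],[0,0,0,0,0,0,0.9],[0,0,0,0,0,0,0.9]]]' --force 30

```text
clock: 8.4
position: [0.4449, 0.0561, 0.1037]
ee_rot: [-2.289, -2.15, 0.002]
force: [-4.3, 1.6, 6.1]
width: 0.138
gripper_force: 30.0
```

```bash
python3 -c "
from m import *
s=observe();print(s);print(delta([.4455,.055,.103],-.0633+np.pi/2))
"
```

```text
{'clock': 8.4, 'joints': array([-0.84126865,  0.38257075,  0.77644888,  2.17700982, -0.40442165,
        0.72807692,  0.14462804]), 'dq': array([ 4.60611554e-04,  7.48865825e-04,  2.91021522e-04, -1.21110910e-03,
       -1.56452220e-03, -4.74665735e-04,  1.84575162e-05]), 'joint_efforts': array([ 5.80303017e-01, -4.00853062e+01,  8.10892403e+00, -2.24610490e+01,
       -7.91951199e-02, -1.59546297e+00, -4.24522485e-03]), 'position': array([0.44490335, 0.05610163, 0.1036577 ]), 'ee_rot': array([-2.28922876e+00, -2.14992517e+00,  1.58667797e-03]), 'force': array([-4.34240007,  1.59175232,  6.08275873]), 'ft_torque': array([0.05671879, 1.03783784, 0.03336663]), 'gripper_force': 30.001066625118256, 'width': 0.13797178861632278}
[-0.0011  0.0007  0.0007 -0.0015 -0.      0.0006]
```

```bash
cat >> m.py <<'E'
def arc(th0,ths):
    R0=Ro.from_rotvec(observe()['ee_rot']); t=-.0633
    P=lambda a:np.array([-.29008*np.cos(a+.0241)*np.cos(t),-.29008*np.cos(a+.0241)*np.sin(t),.29008*np.sin(a+.0241)])
    for a in ths: print(round(a,3),R0.inv().apply(P(a)-P(th0)).round(4))
E
python3 -c "
from m import *
arc(0,np.arange(1,11)*.055)"
```

```text
0.055 [-0.      0.0008 -0.0159]
0.11 [-0.      0.0025 -0.0318]
0.165 [-0.      0.005  -0.0475]
0.22 [-0.      0.0084 -0.0631]
0.275 [-0.      0.0127 -0.0785]
0.33 [-0.      0.0178 -0.0936]
0.385 [-0.      0.0237 -0.1084]
0.44 [-0.      0.0304 -0.1229]
0.495 [-0.      0.0379 -0.137 ]
0.55 [-0.      0.0462 -0.1506]
```

>>> jog_arm --motion '[[[0,0.001,-0.016,0,0,0,0.9],[0,0.0025,-0.032,0,0,0,0.9],[0,0.005,-0.0475,0,0,0,0.9],[0,0.0085,-0.063,0,0,0,0.9],[0,0.0125,-0.0785,0,0,0,0.9],[0,0.018,-0.0935,0,0,0,0.9],[0,0.0235,-0.1085,0,0,0,0.9],[0,0.0305,-0.123,0,0,0,0.9],[0,0.038,-0.137,0,0,0,0.9],[0,0.046,-0.1505,0,0,0,0.9]]]'

```text
clock: 9.23
position: [0.4912, 0.0531, 0.2545]
ee_rot: [-2.29, -2.15, 0.002]
force: [2.2, 0.7, -5.1]
width: 0.14
gripper_force: 30.0
```

```bash
python3 -c "
from m import *
s=observe();print(s['clock'],s['position'],s['joints'],s['force'],s['gripper_force'],s['width']);
h=np.array([.6153,.0440])+.12*np.array([np.cos(.0633),-np.sin(.0633)])
u=np.array([np.cos(.0633),-np.sin(.0633)])
r=(h-s['position'][:2])@u; z=s['position'][2]+.0188-.115; print('theta',np.arctan2(z,r)-.0241,np.hypot(r,z))
arc(.55,[.6,.64,.68])
a=get_image('scene')[90:190,260:360,::-1];b=get_image('top')[120:220,120:220,::-1]
cv2.imwrite('pics/c1.png',cv2.resize(np.hstack([a,b]),None,fx=4,fy=4,interpolation=cv2.INTER_CUBIC))
"
```

```text
9.2333 [0.49120043 0.05314875 0.2545438 ] [-0.94346202  0.24461354  0.90807162  1.89157914 -0.21481202  1.10810997
 -0.01555018] [ 2.18178549  0.70252821 -5.0613156 ] 29.999496638774872 0.13956324506192241
theta 0.5507334330701651 0.29123644123654774
0.6 [-0.      0.0082 -0.012 ]
0.64 [-0.      0.0151 -0.0213]
0.68 [-0.      0.0224 -0.0303]
```

View pics/c1.png

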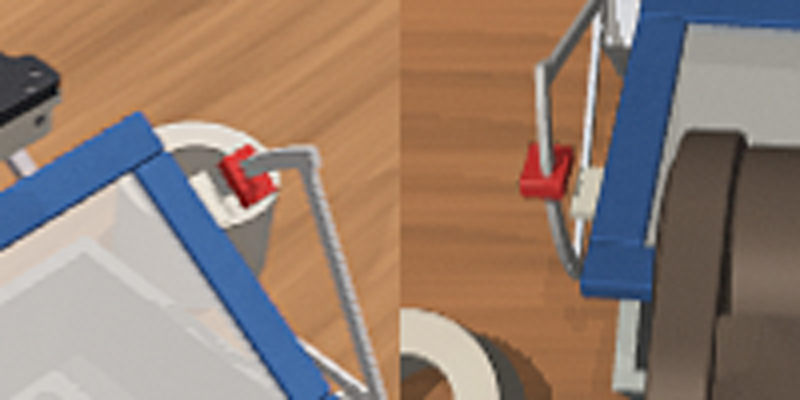

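Cover is at about 0.55. The white pointer, at (215,195) on the left and (587,193) on the right, is still just short of the red clip. Continuing to 0.68.

>>> jog_arm --motion '[[[0,0.0055,-0.008,0,0,0,0.9],[0,0.011,-0.016,0,0,0,0.9],[0,0.017,-0.0235,0,0,0,0.9],[0,0.0225,-0.0303,0,0,0,0.9],[0,0.0225,-0.0303,0,0,0,0.9],[0,0.0225,-0.0303,0,0,0,0.9],[0,0.0225,-0.0303,0,0,0,0.9]]]'

```text
clock: 9.92
position: [0.5139, 0.0517, 0.2849]
ee_rot: [-2.29, -2.15, 0.002]
force: [-6.7, 1.1, 1.6]
width: 0.144
gripper_force: 30.0
```

```bash
python3 -c "
from m import *
s=observe();print(s['clock'],s['position'],s['joints'],s['force'],s['gripper_force'],s['width']);
u=np.array([np.cos(.0633),-np.sin(.0633)]);v=np.array([np.sin(.0633),np.cos(.0633)]);o=np.array([.6153,.0440])
h=o+.12*u
r=(h-s['position'][:2])@u; z=s['position'][2]+.0188-.115; print('theta',np.arctan2(z,r)-.0241,np.hypot(r,z))
for n,c in(('scene',(260,90)),('top',(120,120))):
  for th in(.62,.68,.74):
    for y in(.155,.165): print(n,th,y,((proj(n,[*(h-.17*np.cos(th)*u+y*v),.115+.17*np.sin(th)])-c)*4).round()+([0,0] if n=='scene' else [400,0]))
for n,roi in {'scene':(300,115,340,150),'top':(140,145,175,180)}.items():
    print('red',n,[(x[0],x[1].round(1)) for x in blobs(n,roi,(0,120,60),(8,255,255))])
a=get_image('scene')[90:190,260:360,::-1];b=get_image('top')[120:220,120:220,::-1]
cv2.imwrite('pics/c2.png',cv2.resize(np.hstack([a,b]),None,fx=4,fy=4,interpolation=cv2.INTER_CUBIC))
"
```

```text
9.9167 [0.51391206 0.05173967 0.28488401] [-9.15835803e-01  2.64420283e-01  9.11694635e-01  1.79483022e+00
 -2.24051662e-01  1.19259056e+00 -7.56078372e-05] [-6.70104933  1.07143561  1.59201561] 30.00053733587265 0.14405052543812835
theta 0.6810764499365057 0.2911034682849717
scene 0.62 0.155 [209. 198.]
scene 0.62 0.165 [220. 190.]
scene 0.68 0.155 [218. 193.]
scene 0.68 0.165 [229. 185.]
scene 0.74 0.155 [227. 189.]
scene 0.74 0.165 [239. 181.]
top 0.62 0.155 [589. 189.]
top 0.62 0.165 [571. 188.]
top 0.68 0.155 [588. 175.]
top 0.68 0.165 [569. 174.]
top 0.74 0.155 [586. 160.]
top 0.74 0.165 [568. 159.]
red scene [(np.int32(68), array([322.1, 133.2]))]
red top [(np.int32(126), array([155.9, 163. ]))]
```

View pics/c2.png

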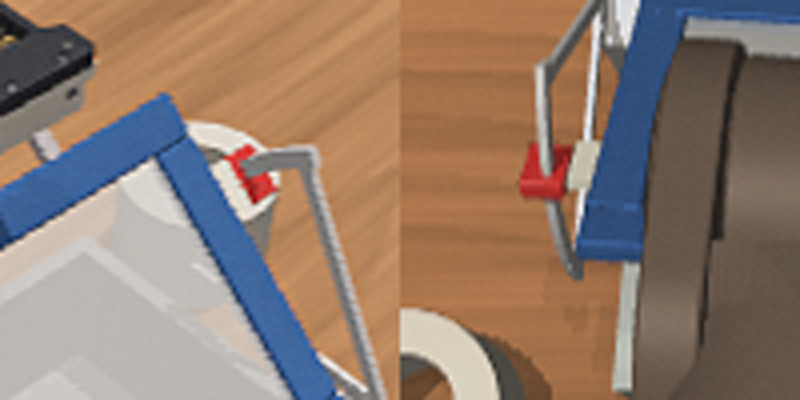

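In the top view the pointer's middle is at row ~165 and the clip's at ~171, so the cover is about 0.035 rad too high. I'll lower it slightly and let it settle.

>>> jog_arm --motion '[[[0,-0.0035,0.0045,0,0,0,0.9],[0,-0.007,0.0085,0,0,0,0.9],[0,-0.007,0.0085,0,0,0,0.9],[0,-0.007,0.0085,0,0,0,0.9],[0,-0.007,0.0085,0,0,0,0.9],[0,-0.007,0.0085,0,0,0,0.9],[0,-0.007,0.0085,0,0,0,0.9],[0,-0.007,0.0085,0,0,0,0.9]]]'

```text
clock: 10.78
position: [0.5069, 0.0522, 0.2763]
ee_rot: [-2.29, -2.15, 0.002]
force: [-7.0, 0.9, 1.6]
width: 0.144
gripper_force: 30.0
```

```bash
python3 -c "
from m import *
s=observe();print(s['clock'],s['position'],np.abs(s['dq']).max(),s['force'],s['gripper_force'],s['width']);
u=np.array([np.cos(.0633),-np.sin(.0633)]);h=np.array([.6153,.0440])+.12*u
r=(h-s['position'][:2])@u; z=s['position'][2]+.0188-.115; print('theta',np.arctan2(z,r)-.0241,np.hypot(r,z))
a=get_image('scene')[90:190,260:360,::-1];b=get_image('top')[120:220,120:220,::-1]
cv2.imwrite('pics/c3.png',cv2.resize(np.hstack([a,b]),None,fx=4,fy=4,interpolation=cv2.INTER_CUBIC))
"
```

```text
10.7833 [0.50687767 0.05216473 0.27627925] 0.0019938264602752543 [-6.95911988  0.87992862  1.59170956] 30.00020742416382 0.1438843699449669
theta 0.6428669425697285 0.2911050301119637
```

View pics/c3.png

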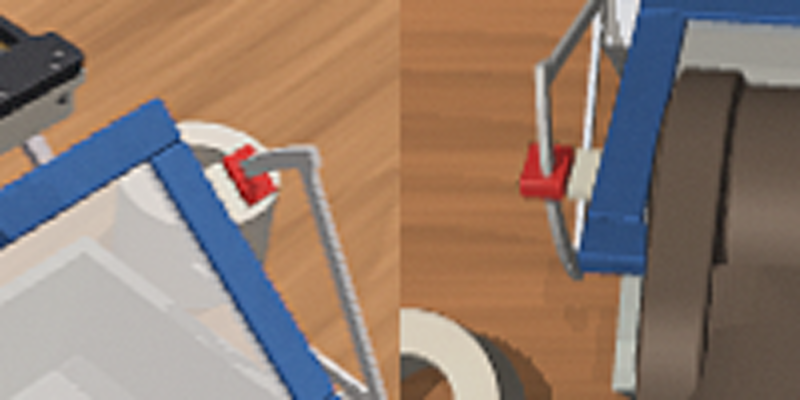

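The pointer (rows 149–198) is now level with the clip (143–198) and the arm is steady with 30 N on the bar. Handing in.

```bash
python3 -c "
from cell import *
print(sign_off())"
```

```text
the job is handed in; nothing more can be done
None
```

I handed the job in: the selector is at the blue dot, and the cover is held still by its bar with the pointer level with the red clip to within about 2 mm in the top view. The judge's verdict was not returned.

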